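# Set a painted doll to dry and start the guarded lamp dryer

### The job

Stand the red doll upright in the middle of the dryer's round wooden pad, its white face turned to the orange heat lamp, and let go of it. Then flip the red-framed clear guard on the grey console up until it stays up by itself, and press the green start button beneath it fully in; leave the guard up and the doll standing in place. Do not tip the doll over, and leave the other things on the table where they are.

Things in the scene. Friction and masses are not known exactly. Their poses are not given: they have to be found in the camera images.
- doll_center (a point): Centre (38 mm above the underside) of the red daruma doll, the only loose red doll: egg-shaped, rigid, 60 mm in diameter at its widest (34 mm above the underside, grip there), 76 mm tall, flat underside 42 mm in diameter, about 100 to 200 g, standing on the table. z is up through the doll; x points out of its white face.
- doll_face (a point): Point on the white face of the red doll: 30 mm from its vertical axis along its x, 47 mm above the underside.
- pad_top (a point): Centre of the top of the dryer's round wooden pad, 92 mm in diameter, its top 30 mm above the table. x points level from the pad to the heat lamp, an upright panel 130 mm wide, from 82 to 168 mm above the table, whose orange face is about 125 mm from this point.
- guard_hinge (a point): Middle of the guard's hinge axis, at the guard's upper, far edge, 190 mm above the table. Axes turn with the guard: y is level along the hinge; with the guard shut, x points 35 degrees up the sloping panel, away from the console's front, and z is the panel's outward normal.
- guard_bar (a point): Middle of the round red grab bar at the guard's free edge: 12 mm thick, parallel to the hinge, 72 mm clear between its legs, 130 mm from the hinge along the guard's -x; 115 mm above the table when shut, about 50 mm in front of the console. 47 mm gap between bar and clear plate, so it can be pinched between the legs and carried round the hinge, turning in the grip. Axes as for guard_hinge.
- guard (a joint): Guard angle, rad: 0 shut, 1.83 open at its stop; it turns about guard_hinge's +y. Its steel counterweight (0.7 N at the bar) pulls it shut below about 1.4; past that it falls to the stop and stays. Open, it leans 20 degrees from upright over the button and blocks a press straight from above: press from the console's front side, along the panel's normal or up to 10 degrees flatter.
- start_top (a point): Centre of the top of the green start button, 32 mm in diameter, on the yellow part of the sloping panel beneath the guard, 58 mm down the slope from the hinge; it stands 18 mm above the panel when out. z is the panel's outward normal, 35 degrees from vertical; the button is pressed along -z.
- start (a joint): Travel of the start button in m: 0 out, 0.006 fully in. It springs back; fully in takes about 5 N. It counts as pressed from 0.0045.
- console: The fixed grey console with the guard and button: 150 mm wide (y) and 170 mm high at its back, 112 mm at its front. Origin on the table, straight below the button's foot; its front looks to its -x.
- dryer: The fixed white dryer: base plate 220 by 150 mm with pad and heat lamp. Origin on the table, 30 mm from below the pad's centre towards the lamp; x points to the lamp.
- doll: The red doll itself: origin at the centre of its underside, axes as for doll_center.
- blue_doll: Blue papier-mache doll like the red one in size and shape, 60 mm wide and 76 mm tall; origin at the centre of its underside. A bystander.
- green_doll: Green papier-mache doll like the red one in size and shape, 60 mm wide and 76 mm tall; origin at the centre of its underside. A bystander.
- paint_pot: Black open paint pot, 64 mm wide, 60 mm tall; origin under its centre. A bystander.
- bare_doll: Unpainted brown doll, 60 mm wide, 76 mm tall; origin under its centre. A bystander.
- varnish_jar: Amber jar, 60 mm wide, 85 mm tall; origin under its centre. A bystander.
- paint_tin: Green paint tin, 72 mm wide, 100 mm tall; origin under its centre. A bystander.

How it is judged:
By the outcome, as a careful person would: the job done as asked, in the order asked, and still so for the second after the job is handed in, with the robot touching nothing.
It also fails if it takes over 64 s, if anything falls off the work surface, if the arm or the gripper's body presses on something with over 40 N, if the wrist force passes 120 N, or if a joint passes its speed limit or range.

### The arm

A 7-joint arm with a two-finger parallel gripper is mounted at the origin on the work surface. World frame = base frame: x ahead of the robot, y to its left, z up, the work surface at z = 0. Lengths are in m, angles in rad, forces in N, time in s.
With the tool pointing down it reaches from about 0.35 to 0.9 m from the base axis. Payload 8.1 kg.
Tool frame: the origin (TCP) lies midway between the tips of the shut fingers; the grasp point (between the pads) lies 19 mm behind it; z points along the fingers, x is the direction in which the jaws open and shut, and the axes are right-handed (so a half turn about z gives the same grasp; the last joint's range is limited). The gripper opens to 85 mm and grips with 20 to 120 N. Pads are 22 mm wide; open, the fingers measure 114 mm over their backs; the gripper's body (76 mm by 85 mm) begins 54 mm behind the grasp point. The pads swing forward as they close: fully open they stand 13 mm farther back than shut.
Start: joints at [1.046, 0.434, 0.025, 1.573, -0.012, 1.134, -0.075], TCP at [0.256, -0.57, 0.231] pointing down, gripper open.
Joint ranges: [-2.62, 2.62], [-0.44, 2.09], [-1.27, 1.32], [0.08, 2.57], [-1.32, 4.46], [0.12, 2], [-2.74, 2.74]. Speed limits (rad/s): [2.22, 2.22, 3.01, 3.01, 3.14, 3.14, 3.14].

### API

Orientations are given as a rotation vector (axis times angle).
In Python, from rig import manip gives the robot as it stands.
- The arm moves only by the shell command python3 -m inch 'ROWS' [FORCE]. ROWS is JSON, a list of rows, each an object of numbers: "dx", "dy", "dz": the shift along the tool's x, y, z in mm; "wx", "wy", "wz": the turn, a rotation vector about the tool's x, y, z in degrees; "jaw": the closure in counts, from 0 (fully open) to 255 (shut). In form: [{"dx": .., "dy": .., "dz": .., "wx": .., "wy": .., "wz": .., "jaw": ..}, ...]. A call has 1 to 5 rows; each row is the pose to reach, as a shift and turn from the pose measured when the call began, along the tool's axes at that moment; what a row does not reach only later rows make up. A row lasts 1/12 s, in which the tool goes at most 41.7 mm and 7.16 degrees, less where a joint would pass 70% of its speed; a pose out of reach is approached as far as the arm can. A call with a gripper value outside its range is refused whole. The fingers move at their own pace and stop on an object; FORCE is the grip in N (left out, the last holds). Time passes only in rows, so rows that repeat a pose let the fingers close. It gives the time, the measured TCP pose, the force and the opening at its end, in the units of the state.
- manip.state(): the state, without advancing time (a new reading comes with each control period).
- manip.snapshot(name): name is "scene" or "side" or "wrist"; returns a dict with "image" (400x640x3 uint8, red, green, blue), "fov_y" (degrees; the focal length in pixels is half the picture's height over the tangent of half this angle, whatever the lens; pixels are square), "cx", "cy" (the principal point, pixels), "position" and "rotation" of the camera in the world; the wrist camera has in their place "mount" (4x4, takes a point from camera to tool coordinates, whose origin is the TCP and whose axes are the tool frame's). Camera axes: x right, y down, z forward; pixel columns grow to the right and rows downward; lengths in m; the calibration is good to about 2 mm. The wrist camera is an equidistant fisheye: a pixel r from the principal point sees the ray r / f radians off the axis. A picture is of the moment at which its call begins: read the wrist's pose just before it. There is no depth.
- manip.job_done(): hands the job in, once; it reports no verdict.
The state is a dict: "t": time; "joint_positions": joint angles; "qd": joint speeds; "tau": joint torques, N m; "ee_pos": TCP position; "ee_rot": TCP orientation; "wrist_force": force on the tool from outside, world axes, zero at the start; "moment": the same for the moment, N m; "gripper_width": finger opening in m.
Only numpy, scipy, OpenCV 4.12 (cv2) and the standard library are available. Lean on these libraries where they do the work, as an engineer would, in place of code of your own. Each camera call takes 0.05 s, during which the arm holds its last target. There are 200 camera calls.

## Working session

There is one attempt and no reset: what is moved stays moved. The work goes in short steps, Python scripts to look and compute and a shell command to move; the robot and the scene stay as the last step left them, time stands still between calls to the robot, and variables do not carry over. Pictures are saved under pics/ and viewed, on a budget of 10 in all, crops included, one or two more only if the job needs it, and the job is handed in when it is done.

```bash
ls; mkdir -p pics; python3 - <<'E'
from rig import manip
import cv2,pickle
s=manip.state();print(s)
d={}
for n in("scene","side"):
    c=manip.snapshot(n);d[n]=c;cv2.imwrite(f"pics/{n}0.png",c["image"][:,:,::-1])
    print(n,{k:v for k,v in c.items() if k!="image"})
pickle.dump(d,open("c0.pkl","wb"))
E
```

```text
pics
{'t': 0.0, 'joint_positions': array([ 1.04641461,  0.43521003,  0.02495909,  1.57412629, -0.01159757,
        1.1339674 , -0.07509455]), 'qd': array([-0.00062759,  0.00134673, -0.00106046, -0.00166781, -0.00049544,
       -0.00115706, -0.00035305]), 'tau': array([-1.10578825e-03, -6.70461559e+01,  1.02420978e+00, -3.16210699e+01,
        1.53817266e-02,  1.25502699e-02,  7.48903472e-05]), 'ee_pos': array([ 0.25561206, -0.56978056,  0.23052255]), 'ee_rot': array([-2.63658356e+00,  1.70687758e+00,  2.17479948e-03]), 'wrist_force': array([-0.82939281, -0.17455415, -0.99300815]), 'moment': array([-0.01728032, -0.00167662,  0.02733365]), 'gripper_width': 0.08567895572135933}
scene {'fov_y': 51.57371970450904, 'cx': 320.0796352651502, 'cy': 201.46644251813328, 'position': array([1.23159371, 0.74888465, 0.89237372]), 'rotation': array([-0.9166172 , -2.38670322,  1.23410241])}
side {'fov_y': 45.15901283053596, 'cx': 319.22750683169056, 'cy': 202.02732563012074, 'position': array([ 0.40900099, -1.45543467,  0.94531974]), 'rotation': array([-2.07674632,  0.10845343, -0.04544589])}
```

View pics/scene0.png

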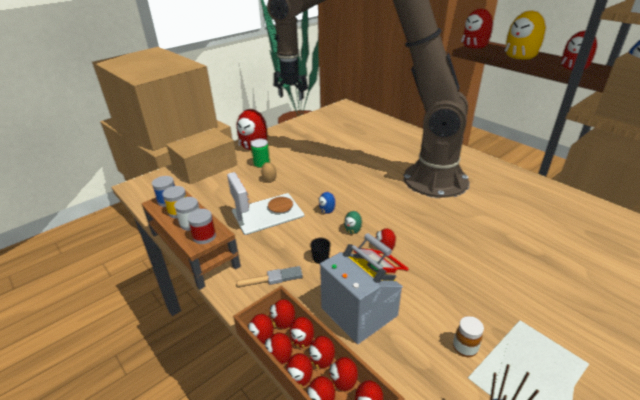

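View pics/side0.png

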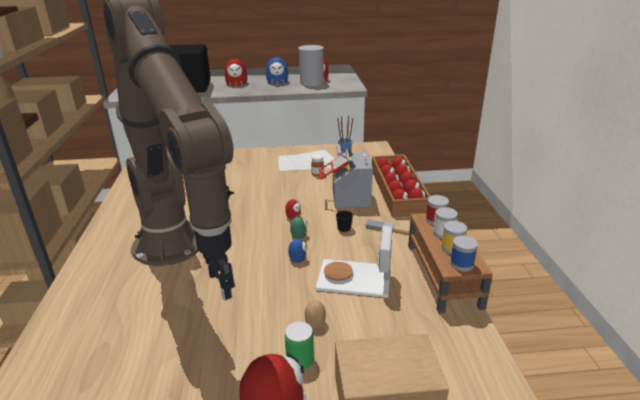

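Scene view: the red doll is at about (387,238) behind the console at (360,290), the pad is at (281,205), and the lamp is at (238,203). Side view: the doll is at (293,209), the pad at (338,271), the console at (352,180). I'll enlarge these areas.

```bash
cat > h.py <<'E'
import numpy as np,cv2,pickle
from scipy.spatial.transform import Rotation as R
def f(c): return 200/np.tan(np.radians(c["fov_y"])/2)
def ray(c,u,v):
    d=np.array([(u-c["cx"])/f(c),(v-c["cy"])/f(c),1]);return R.from_rotvec(c["rotation"]).apply(d/np.linalg.norm(d))
def onz(c,u,v,z):
    d=ray(c,u,v);return c["position"]+d*(z-c["position"][2])/d[2]
def proj(c,p):
    q=R.from_rotvec(c["rotation"]).inv().apply(np.atleast_2d(p)-c["position"]);return np.c_[c["cx"]+f(c)*q[:,0]/q[:,2],c["cy"]+f(c)*q[:,1]/q[:,2]]
def tri(cs,uvs):
    A=0;b=0
    for c,(u,v) in zip(cs,uvs):
        d=ray(c,u,v);M=np.eye(3)-np.outer(d,d);A=A+M;b=b+M@c["position"]
    return np.linalg.solve(A,b)
def crop(im,x,y,w,h,k): return cv2.resize(im[y:y+h,x:x+w],None,fx=k,fy=k,interpolation=cv2.INTER_CUBIC)
E
python3 - <<'E'
from h import *
d=pickle.load(open("c0.pkl","rb"))
a=crop(d["scene"]["image"],215,165,200,150,4)
cv2.imwrite("pics/a.png",a[:,:,::-1])
b=crop(d["side"]["image"],270,150,130,150,4)
cv2.imwrite("pics/b.png",b[:,:,::-1])
S,D=d["scene"],d["side"]
print(onz(S,387,238,.038),onz(D,293,209,.038),tri([S,D],[(387,238),(293,209)]))
print(onz(S,281,205,.03),onz(D,338,271,.03))
E
```

```text
[0.44147087 0.13622671 0.038     ] [0.45056981 0.12398315 0.038     ] [0.44636453 0.13482006 0.03563435]
[ 0.57281925 -0.24049149  0.03      ] [ 0.57103953 -0.26473547  0.03      ]
```

View pics/a.png

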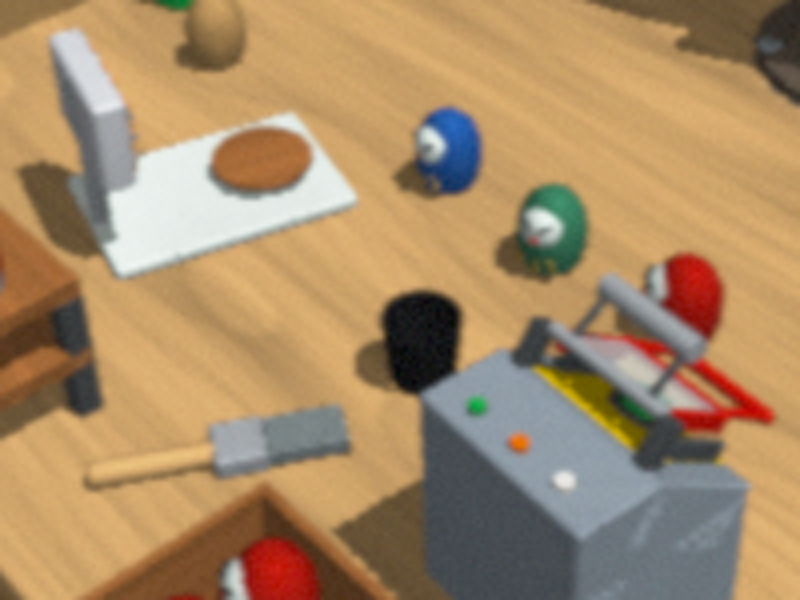

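View pics/b.png

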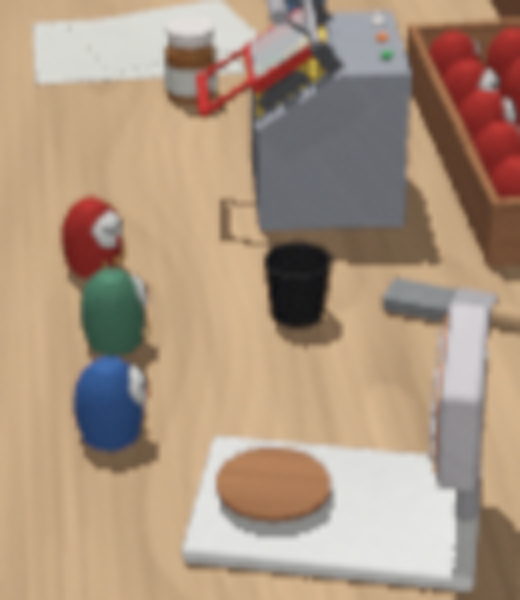

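```bash
python3 - <<'E'
from h import *
d=pickle.load(open("c0.pkl","rb"));S,D=d["scene"],d["side"]
from rig import manip
for c in(S,D): print(proj(c,[[0,0,0],[.2556,-.5698,.2305],[.44,.13,.038],[.572,-.25,.03]]))
B=lambda x,y:(270+x/4-.4,150+y/4-.4); A=lambda x,y:(215+x/4-.4,165+y/4-.4)
for n,a,b in[("red",(692,296),(92,238)),("blue",(451,150),(110,404)),("green",(554,228),(113,311)),("pad",(261,159),(273,483)),("pot",(423,310),(297,260)),("plate corner near lamp -x? ",(293,113),(185,555)),("plate c2",(357,197),(213,440)),("plate c3",(122,274),(470,450))]:
    p=tri([S,D],[A(*a),B(*b)]);print(n,p,proj(S,p)[0]-A(*a),proj(D,p)[0]-B(*b))
w=manip.snapshot("wrist");print({k:v for k,v in w.items() if k!="image"});s=manip.state();pickle.dump((w,s),open("w0.pkl","wb"));cv2.imwrite("pics/w0.png",w["image"][:,:,::-1])
big=np.hstack([crop(S["image"],260,30,60,80,5),crop(D["image"],180,210,60,100,4)]) if 0 else None
print(s['t'])
E
```

```text
[[434.63949745 178.57374148]
 [290.62788017 100.59720629]
 [385.80309715 236.8341152 ]
 [279.57164243 203.74778031]]
[[167.33664887 243.40919849]
 [219.78120027 291.15849663]
 [290.13566488 208.37852273]
 [337.69058625 268.11824375]]
red [0.44515813 0.13675636 0.03394956] [-1.34884629  0.99318444] [-1.1426533  -0.75799396]
blue [ 0.44786081 -0.13907731  0.03180381] [-0.84955951  0.55554698] [-0.9462885  -0.52804762]
green [0.45949931 0.00211357 0.03312092] [-0.63978224  0.44181626] [-0.61859474 -0.36941782]
pad [ 0.57076951 -0.25296241  0.02433618] [-0.37115908  0.1843394 ] [-0.43637795 -0.17685185]
pot [0.62707067 0.02751188 0.05961198] [-1.11030164  0.62654855] [-0.96939843 -0.44358452]
plate corner near lamp -x?  [ 0.4941355  -0.310441    0.00758355] [-0.83762501  0.45125226] [-1.0765359  -0.48805241]
plate c2 [ 0.53156603 -0.16816656  0.00821199] [-0.53293534  0.29847708] [-0.58979084 -0.27312253]
plate c3 [ 0.739792   -0.21505403  0.01313246] [ 0.50862189 -0.18483782] [0.53180183 0.13701359]
{'fov_y': 65.70646984690485, 'cx': 316.4623404608073, 'cy': 200.39437395502495, 'mount': array([[ 9.99999680e-01,  5.66563947e-05,  7.98386489e-04,
        -7.99191240e-05],
       [-2.65413368e-04,  9.64525135e-01,  2.63990897e-01,
        -6.69721159e-02],
       [-7.55107064e-04, -2.63991025e-01,  9.64524841e-01,
        -1.42464033e-01],
       [ 0.00000000e+00,  0.00000000e+00,  0.00000000e+00,
         1.00000000e+00]])}
0.15
```

View pics/w0.png

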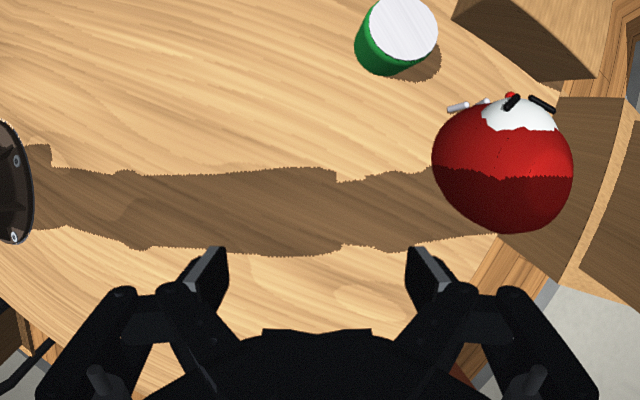

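The wrist view shows the scenery doll and green tin, neither of which is a target. Triangulation is consistent to about 1 px. Next I'll locate the console and the doll's face roughly, then plan a move above the red doll.

```bash
cat >> h.py <<'E'
def plan(s,p,M):
    "world target -> tool shift mm, turn deg"
    T=R.from_rotvec(s["ee_rot"]);dp=T.inv().apply(np.array(p)-s["ee_pos"])*1000;w=(T.inv()*M).as_rotvec(degrees=True)
    return np.round(dp,1),np.round(w,1),"rows>=%.1f %.1f"%(np.linalg.norm(dp)/41.7,np.linalg.norm(w)/7.16)
def down(az,tilt=0,ax=0):
    "tool z down, tool x at azimuth az deg"
    x=np.array([np.cos(np.radians(az)),np.sin(np.radians(az)),0]);z=np.array([0,0,-1.]);return R.from_matrix(np.c_[x,np.cross(z,x),z])
def wpix(w,s,uv):
    "wrist pixel -> origin, dir in world"
    fo=f(w);d=(np.array(uv)-[w["cx"],w["cy"]]);r=np.hypot(*d);t=r/fo
    v=np.array([*(d/max(r,1e-9)*np.sin(t)),np.cos(t)]);m=w["mount"];T=R.from_rotvec(s["ee_rot"])
    return T.apply(m[:3,3])+s["ee_pos"],T.apply(m[:3,:3]@v)
def wproj(w,s,P):
    T=R.from_rotvec(s["ee_rot"]);m=w["mount"];q=T.inv().apply(np.atleast_2d(P)-s["ee_pos"]);q=(q-m[:3,3])@m[:3,:3]
    t=np.arctan2(np.hypot(q[:,0],q[:,1]),q[:,2]);n=np.hypot(q[:,0],q[:,1]);return np.c_[w["cx"]+f(w)*t*q[:,0]/n,w["cy"]+f(w)*t*q[:,1]/n]
def wz(w,s,uv,z):
    o,d=wpix(w,s,uv);return o+d*(z-o[2])/d[2]
E
python3 - <<'E'
from h import *
from rig import manip
d=pickle.load(open("c0.pkl","rb"));S,D=d["scene"],d["side"]
B=lambda x,y:(270+x/4-.4,150+y/4-.4); A=lambda x,y:(215+x/4-.4,165+y/4-.4)
for a in[(425,395),(580,538),(745,487)]: print("console top",onz(S,*A(*a),.17))
for b in[(258,228),(405,222)]: print("console foot",onz(D,*B(*b),0))
for n,a,b in[("face",(656,278),(108,229)),("green lamp",(477,406),(386,56)),("bluedollface",(431,145),(137,385)),("orange",(518,443),(382,37)),("lamp top l",(60,38),(450,296)),("barend",(770,415),(205,108))]:
    p=tri([S,D],[A(*a),B(*b)]);print(n,p,proj(D,p)[0]-B(*b))
s=manip.state()
for az in(17,-73,107): print(plan(s,[.445,.135,.23],down(az)))
E
```

```text
console top [0.75469012 0.18336066 0.17      ]
console top [0.76585018 0.32734586 0.17      ]
console top [0.66864599 0.36503264 0.17      ]
console foot [0.61539243 0.18976388 0.        ]
console foot [0.76203969 0.18428029 0.        ]
face [0.46243652 0.11657976 0.05213726] [-0.49494691 -0.32061842]
green lamp [0.7402165  0.21233058 0.1705023 ] [-0.48579587 -0.21884203]
bluedollface [ 0.47089772 -0.13903201  0.04878956] [-0.90826411 -0.49459921]
orange [0.74401316 0.25278737 0.17219811] [-0.37497547 -0.1742892 ]
lamp top l [ 0.70974467 -0.28668434  0.20214288] [4.44139697 1.21939831]
barend [0.56293569 0.29358717 0.09306188] [-2.72193975 -1.79247063]
(array([-565.6, -461.3,    1.4]), array([ -0. ,   0.1, -82.8]), 'rows>=17.5 11.6')
(array([-565.6, -461.3,    1.4]), array([0. , 0.1, 7.2]), 'rows>=17.5 1.0')
(array([-565.6, -461.3,    1.4]), array([-1.000e-01,  0.000e+00, -1.728e+02]), 'rows>=17.5 24.1')
```

```bash
python3 - <<'E'
from h import *
from rig import manip
s=manip.state();print(plan(s,[.49,.08,.23],down(-66)))
E
```

```text
(array([-497. , -479.8,    1.3]), array([0. , 0.1, 0.2]), 'rows>=16.6 0.0')
```

```bash
python3 -m inch '[{"dx":-25,"dy":-24},{"dx":-52,"dy":-50},{"dx":-80,"dy":-77},{"dx":-108,"dy":-104},{"dx":-136,"dy":-131}]'
python3 -m inch '[{"dx":-28,"dy":-27},{"dx":-56,"dy":-54},{"dx":-84,"dy":-81},{"dx":-112,"dy":-108},{"dx":-140,"dy":-135}]'
python3 -m inch '[{"dx":-28,"dy":-27},{"dx":-56,"dy":-54},{"dx":-84,"dy":-81},{"dx":-112,"dy":-108},{"dx":-140,"dy":-135}]'
python3 - <<'E'
from h import *
from rig import manip
s=manip.state();print(plan(s,[.49,.08,.23],down(-66)))
E
```

```text
(array([-497. , -479.8,    1.3]), array([0. , 0.1, 0.2]), 'rows>=16.6 0.0')schema error: expected keys dx, dy, dz, wx, wy, wz, jaw
schema error: expected keys dx, dy, dz, wx, wy, wz, jaw
schema error: expected keys dx, dy, dz, wx, wy, wz, jaw
```

```bash
python3 -m inch '[{"dx":-25,"dy":-24,"dz":0,"wx":0,"wy":0,"wz":0,"jaw":0},{"dx":-52,"dy":-50,"dz":0,"wx":0,"wy":0,"wz":0,"jaw":0},{"dx":-80,"dy":-77,"dz":0,"wx":0,"wy":0,"wz":0,"jaw":0},{"dx":-108,"dy":-104,"dz":0,"wx":0,"wy":0,"wz":0,"jaw":0},{"dx":-136,"dy":-131,"dz":0,"wx":0,"wy":0,"wz":0,"jaw":0}]'
python3 -m inch '[{"dx":-28,"dy":-27,"dz":0,"wx":0,"wy":0,"wz":0,"jaw":0},{"dx":-56,"dy":-54,"dz":0,"wx":0,"wy":0,"wz":0,"jaw":0},{"dx":-84,"dy":-81,"dz":0,"wx":0,"wy":0,"wz":0,"jaw":0},{"dx":-112,"dy":-108,"dz":0,"wx":0,"wy":0,"wz":0,"jaw":0},{"dx":-140,"dy":-135,"dz":0,"wx":0,"wy":0,"wz":0,"jaw":0}]'
python3 - <<'E'
from h import *
from rig import manip
s=manip.state();print(plan(s,[.49,.08,.23],down(-66)),s["t"])
E
```

```text
t: 0.57
ee_pos: [0.3196, -0.3903, 0.2306]
ee_rot: [-2.636, 1.707, 0.002]
wrist_force: [-0.2, -0.3, 0.3]
gripper_width: 0.0855
t: 0.98
ee_pos: [0.3856, -0.2055, 0.2309]
ee_rot: [-2.636, 1.708, 0.002]
wrist_force: [0.4, 0.0, 0.4]
gripper_width: 0.0853
(array([-217.9, -212. ,    1.1]), array([0. , 0.1, 0.1]), 'rows>=7.3 0.0') 0.9833
```

Tracking is good, so I'll continue to the viewing pose.

```bash
python3 -m inch '[{"dx":-28,"dy":-27,"dz":0,"wx":0,"wy":0,"wz":0,"jaw":0},{"dx":-56,"dy":-54,"dz":0,"wx":0,"wy":0,"wz":0,"jaw":0},{"dx":-84,"dy":-81,"dz":0,"wx":0,"wy":0,"wz":0,"jaw":0},{"dx":-112,"dy":-108,"dz":0,"wx":0,"wy":0,"wz":0,"jaw":0},{"dx":-140,"dy":-136,"dz":0,"wx":0,"wy":0,"wz":0,"jaw":0}]'
python3 -m inch '[{"dx":-28,"dy":-27,"dz":0,"wx":0,"wy":0,"wz":0,"jaw":0},{"dx":-56,"dy":-54,"dz":0,"wx":0,"wy":0,"wz":0,"jaw":0},{"dx":-76,"dy":-74,"dz":0,"wx":0,"wy":0,"wz":0,"jaw":0},{"dx":-80,"dy":-78,"dz":0,"wx":0,"wy":0,"wz":0,"jaw":0},{"dx":-80,"dy":-78,"dz":0,"wx":0,"wy":0,"wz":0,"jaw":0}]'
python3 - <<'E'
from h import *
from rig import manip
s=manip.state();w=manip.snapshot("wrist");pickle.dump((w,s),open("w1.pkl","wb"));cv2.imwrite("pics/w1.png",w["image"][:,:,::-1]);print(s["ee_pos"],np.abs(s["qd"]).max(),s["joint_positions"])
print(wproj(w,s,[[.445,.136,.038],[.445,.136,.076],[.6,.25,.11]]))
E
```

```text
t: 1.4
ee_pos: [0.4524, -0.0204, 0.2311]
ee_rot: [-2.636, 1.708, 0.002]
wrist_force: [0.8, -0.6, 0.5]
gripper_width: 0.0854
t: 1.82
ee_pos: [0.491, 0.0868, 0.2308]
ee_rot: [-2.639, 1.702, 0.003]
wrist_force: [-0.5, -0.7, 0.2]
gripper_width: 0.0854
[0.49104709 0.08682706 0.2308409 ] 0.04656601096493315 [ 0.05090754  0.26511267 -0.40756235  1.84777183  0.11753129  1.05302603
 -1.54798248]
[[260.3038184  197.63386653]
 [253.80249098 207.20538755]
 [200.04765446  14.1997581 ]]
```

View pics/w1.png

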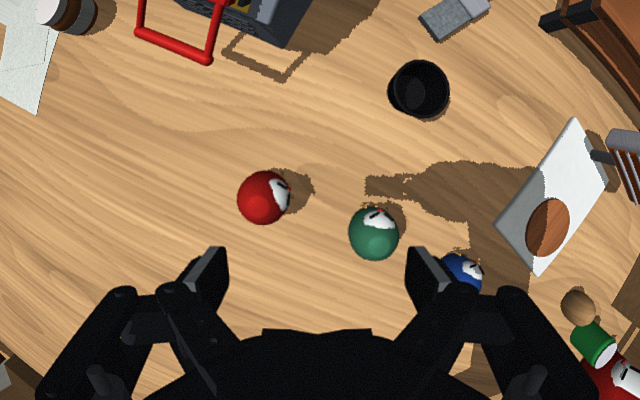

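The red doll is at about (263,197) with its white face near (282,193). The guard bar runs from (139,33) to (208,61), and the pad is at (547,228). Next I'll fit the doll's position and yaw, the bar and the pad.

```bash
cat > fit.py <<'E'
from h import *
from scipy.optimize import least_squares
def egg(n=60,m=160):
    h=np.linspace(0,76,n+1)[:-1]+76/n/2;H,P=np.meshgrid(h,np.linspace(0,2*np.pi,m,endpoint=False))
    r=np.where(H>34,30*np.sqrt(np.clip(1-((H-34)/42)**2,0,1)),30*np.sqrt(np.clip(1-((H-34)/47.6)**2,0,1)))
    dr=np.where(H>34,-(H-34)/42**2*900/np.maximum(r,1),-(H-34)/47.6**2*900/r)
    X=np.stack([r*np.cos(P),r*np.sin(P),H],-1).reshape(-1,3)/1000;N=np.stack([np.cos(P),np.sin(P),-dr],-1).reshape(-1,3)
    return X,N/np.linalg.norm(N,axis=1)[:,None]
X0,N0=egg()
def model(x,y,yaw,d,cam,pj,z0=0):
    Rz=R.from_euler("z",yaw);X=Rz.apply(X0)+[x,y,z0];N=Rz.apply(N0);v=cam-X
    vis=(N*v).sum(1)>0;wh=np.linalg.norm(X0-[.030,0,.047],axis=1)<d
    v/=np.linalg.norm(v,axis=1)[:,None]
    # image-area weight
    r=np.hypot(X0[:,0],X0[:,1]);wt=(N*v).sum(1)*r/np.sqrt(1-np.minimum(N0[:,2]**2,.98))*vis
    uv=pj(X);c=lambda m:(uv[m]*wt[m,None]).sum(0)/wt[m].sum()
    return c(vis),c(vis&wh),wt[vis&wh].sum()/wt[vis].sum()
def masks(im,box):
    x,y,w,h=box;s=cv2.cvtColor(im[y:y+h,x:x+w],cv2.COLOR_RGB2HSV).astype(int)
    red=((s[...,0]<6)|(s[...,0]>173))&(s[...,1]>130)&(s[...,2]>50);wh=(s[...,1]<70)&(s[...,2]>110)
    cen=lambda m:np.argwhere(m).mean(0)[::-1]+[x,y]
    full=cv2.morphologyEx((red|wh).astype(np.uint8),cv2.MORPH_CLOSE,np.ones((5,5)))
    n,l,st,_=cv2.connectedComponentsWithStats(full);k=1+st[1:,4].argmax();full=l==k
    face=full&cv2.morphologyEx((wh&full).astype(np.uint8),cv2.MORPH_CLOSE,np.ones((5,5))).astype(bool)
    return cen(full),cen(face),face.sum()/full.sum(),full.sum()
E
python3 - <<'E'
from fit import *
w,s=pickle.load(open("w1.pkl","rb"));d=pickle.load(open("c0.pkl","rb"))
cam=wpix(w,s,(320,200))[0]
mw=masks(w["image"],(225,160,75,75));print(mw)
ms=masks(d["side"]["image"],(280,195,26,26));print("side",ms)
pw=lambda X:wproj(w,s,X);D=d["side"];pd=lambda X:proj(D,X)
def res(p,full=0):
    a=model(*p,cam,pw);b=model(*p,D["position"],pd)
    o=np.r_[a[0]-mw[0],a[1]-a[0]-mw[1]+mw[0],20*(a[2]-mw[2])]
    return o
for y0 in(-1.2,-.6,0):
    q=least_squares(res,[.445,.135,y0,.022],diff_step=1e-3,x_scale=[.01,.01,.2,.01]);print(q.x,np.degrees(q.x[2]),q.fun.round(2))
b=model(*q.x,D["position"],pd);print("side pred",b,"face-doll",b[1]-b[0],ms[1]-ms[0])
l,r=wz(w,s,(140,33),.115),wz(w,s,(208,61),.115);print("bar",l,r,np.linalg.norm(l-r))
# pad: segment
im=w["image"];h=cv2.cvtColor(im,cv2.COLOR_RGB2HSV).astype(int)
g=np.zeros(h.shape[:2],np.uint8);g[190:270,515:580]=((h[...,0]<14)&(h[...,1]>110))[190:270,515:580]
n,L,st,ce=cv2.connectedComponentsWithStats(g);k=1+st[1:,4].argmax();c=cv2.findContours((L==k).astype(np.uint8),0,1)[0][0][:,0]
pts=np.array([wz(w,s,p,.03)[:2] for p in c]);print("pad",st[k],cv2.minEnclosingCircle((pts*1000).astype(np.float32)),pts.mean(0))
for p in[(575,117),(610,172),(537,275),(495,222)]: print("plate",p,wz(w,s,p,.012))
E
```

```text
(array([262.35459662, 197.43667917]), array([278.30100334, 193.26755853]), np.float64(0.1402439024390244), np.int64(2132))
side (array([293.31889764, 210.05511811]), array([298.10144928, 210.20289855]), np.float64(0.27165354330708663), np.int64(254))
[ 0.44506038  0.13417134 -0.83073374  0.02274003] -47.59753738338205 [-0.02  0.03  1.27 -0.33  1.64]
[ 0.44505588  0.13417479 -0.8298069   0.02262096] -47.54443321713689 [-0.03  0.04  1.32 -0.36  1.6 ]
[ 0.4449701   0.13423915 -0.81273815  0.02040459] -46.56646563984781 [-0.1   0.08  2.12 -0.82  0.85]
side pred (array([291.44748006, 208.90068489]), array([295.69782086, 208.19148088]), np.float64(0.2210698329139399)) face-doll [ 4.25034081 -0.70920401] [4.78255164 0.14778044]
bar [0.56657672 0.30073473 0.115     ] [0.56178953 0.2207208  0.115     ] 0.08015700574695639
pad [ 525  199   45   58 1881] ((568.8727416992188, -252.91238403320312), 46.51370620727539) [ 0.56912058 -0.25161937]
plate (575, 117) [ 0.74084758 -0.22663216  0.012     ]
plate (610, 172) [ 0.71611833 -0.36453704  0.012     ]
plate (537, 275) [ 0.49554574 -0.30714193  0.012     ]
plate (495, 222) [ 0.5362351  -0.16601628  0.012     ]fit.py:16: RuntimeWarning: invalid value encountered in divide
  uv=pj(X);c=lambda m:(uv[m]*wt[m,None]).sum(0)/wt[m].sum()
```

```bash
python3 - <<'E'
from h import *
from rig import manip
s=manip.state();print(plan(s,[.445,.134,.16],down(42)))
E
```

```text
(array([-63.7,  21.3,  70.8]), array([-0.000e+00,  1.000e-01, -1.078e+02]), 'rows>=2.3 15.1')
```

```bash
python3 -m inch '[{"dx":-13,"dy":4,"dz":14,"wx":0,"wy":0,"wz":-7,"jaw":0},{"dx":-26,"dy":8,"dz":28,"wx":0,"wy":0,"wz":-14,"jaw":0},{"dx":-39,"dy":13,"dz":43,"wx":0,"wy":0,"wz":-21,"jaw":0},{"dx":-52,"dy":17,"dz":57,"wx":0,"wy":0,"wz":-28,"jaw":0},{"dx":-64,"dy":21,"dz":71,"wx":0,"wy":0,"wz":-35,"jaw":0}]'
python3 -m inch '[{"dx":0,"dy":0,"dz":0,"wx":0,"wy":0,"wz":-7,"jaw":0},{"dx":0,"dy":0,"dz":0,"wx":0,"wy":0,"wz":-14,"jaw":0},{"dx":0,"dy":0,"dz":0,"wx":0,"wy":0,"wz":-21,"jaw":0},{"dx":0,"dy":0,"dz":0,"wx":0,"wy":0,"wz":-28,"jaw":0},{"dx":0,"dy":0,"dz":0,"wx":0,"wy":0,"wz":-35,"jaw":0}]'
python3 -m inch '[{"dx":0,"dy":0,"dz":0,"wx":0,"wy":0,"wz":-7,"jaw":0},{"dx":0,"dy":0,"dz":0,"wx":0,"wy":0,"wz":-14,"jaw":0},{"dx":0,"dy":0,"dz":0,"wx":0,"wy":0,"wz":-21,"jaw":0},{"dx":0,"dy":0,"dz":0,"wx":0,"wy":0,"wz":-28,"jaw":0},{"dx":0,"dy":0,"dz":0,"wx":0,"wy":0,"wz":-35,"jaw":0}]'
python3 - <<'E'
from h import *
from rig import manip
s=manip.state();print(plan(s,[.445,.134,.009],down(42)))
E
```

```text
t: 2.28
ee_pos: [0.4444, 0.1324, 0.1592]
ee_rot: [3.029, -0.829, -0.002]
wrist_force: [0.5, 0.8, -0.8]
gripper_width: 0.0855
t: 2.7
ee_pos: [0.4442, 0.1298, 0.159]
ee_rot: [3.137, 0.125, -0.003]
wrist_force: [-0.4, -0.5, 0.0]
gripper_width: 0.0852
t: 3.12
ee_pos: [0.4441, 0.1272, 0.1589]
ee_rot: [2.951, 1.067, -0.006]
wrist_force: [0.2, -0.6, -0.0]
gripper_width: 0.0854
(array([  5.8,  -5. , 149.8]), array([ 0.1,  0.3, -2.3]), 'rows>=3.6 0.3')
```

Next comes the centring, followed by the descent and the grip.

```bash
python3 -m inch '[{"dx":6,"dy":-5,"dz":10,"wx":0,"wy":0.3,"wz":-2.3,"jaw":0},{"dx":6,"dy":-5,"dz":30,"wx":0,"wy":0.3,"wz":-2.3,"jaw":0},{"dx":6,"dy":-5,"dz":50,"wx":0,"wy":0.3,"wz":-2.3,"jaw":0},{"dx":6,"dy":-5,"dz":55,"wx":0,"wy":0.3,"wz":-2.3,"jaw":0},{"dx":6,"dy":-5,"dz":55,"wx":0,"wy":0.3,"wz":-2.3,"jaw":0}]'
python3 - <<'E'
from fit import *
from rig import manip
s=manip.state();w=manip.snapshot("wrist");pickle.dump((w,s),open("w2.pkl","wb"))
cv2.imwrite("pics/w2.png",w["image"][:,:,::-1])
print(plan(s,[.445,.134,.009],down(42)))
P=wproj(w,s,[[.445,.134,.034]])[0];print(P)
E
```

```text
t: 3.53
ee_pos: [0.4441, 0.1332, 0.1022]
ee_rot: [2.932, 1.123, -0.004]
wrist_force: [-0.4, 0.6, -0.0]
gripper_width: 0.0854
(array([ 1.5, -0.1, 93.2]), array([ 0. ,  0.2, -0.1]), 'rows>=2.2 0.0')
[318.20149181 212.42364798]
```

View pics/w2.png

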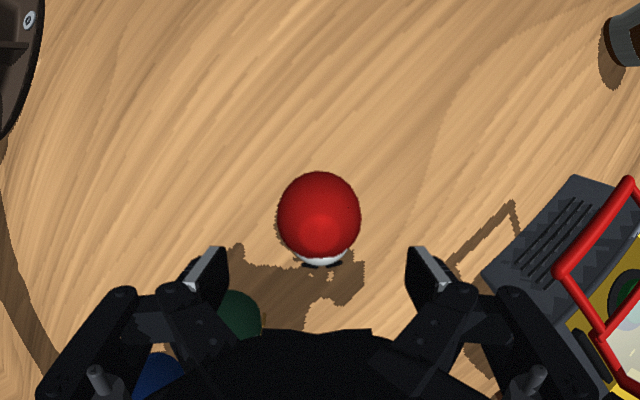

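The doll is centred under the gripper at (319,213). Its face is at (322,262), straight along tool +y, which agrees with the yaw of about −47°. Descending to grip it.

```bash
python3 -m inch '[{"dx":1.5,"dy":0,"dz":25,"wx":0,"wy":0.2,"wz":0,"jaw":0},{"dx":1.5,"dy":0,"dz":50,"wx":0,"wy":0.2,"wz":0,"jaw":0},{"dx":1.5,"dy":0,"dz":75,"wx":0,"wy":0.2,"wz":0,"jaw":0},{"dx":1.5,"dy":0,"dz":92,"wx":0,"wy":0.2,"wz":0,"jaw":0},{"dx":1.5,"dy":0,"dz":93,"wx":0,"wy":0.2,"wz":0,"jaw":0}]' 30
python3 -m inch '[{"dx":0,"dy":0,"dz":0,"wx":0,"wy":0,"wz":0,"jaw":60},{"dx":0,"dy":0,"dz":0,"wx":0,"wy":0,"wz":0,"jaw":110},{"dx":0,"dy":0,"dz":0,"wx":0,"wy":0,"wz":0,"jaw":130},{"dx":0,"dy":0,"dz":0,"wx":0,"wy":0,"wz":0,"jaw":130},{"dx":0,"dy":0,"dz":0,"wx":0,"wy":0,"wz":0,"jaw":130}]' 30
python3 -m inch '[{"dx":0,"dy":0,"dz":0,"wx":0,"wy":0,"wz":0,"jaw":130},{"dx":0,"dy":0,"dz":0,"wx":0,"wy":0,"wz":0,"jaw":130},{"dx":0,"dy":0,"dz":-5,"wx":0,"wy":0,"wz":0,"jaw":130},{"dx":0,"dy":0,"dz":-20,"wx":0,"wy":0,"wz":0,"jaw":130},{"dx":0,"dy":0,"dz":-40,"wx":0,"wy":0,"wz":0,"jaw":130}]' 30
```

```text
t: 4.0
ee_pos: [0.4451, 0.134, 0.0088]
ee_rot: [2.933, 1.123, -0.0]
wrist_force: [-1.0, -0.3, 0.3]
gripper_width: 0.0853
t: 4.42
ee_pos: [0.446, 0.1342, 0.0103]
ee_rot: [2.933, 1.122, 0.003]
wrist_force: [-2.0, -1.2, 8.5]
gripper_width: 0.0584
t: 4.83
ee_pos: [0.445, 0.134, 0.0503]
ee_rot: [2.933, 1.123, -0.0]
wrist_force: [0.6, 0.3, -0.8]
gripper_width: 0.0585
```

```bash
python3 -m inch '[{"dx":0,"dy":0,"dz":-25,"wx":0,"wy":0,"wz":0,"jaw":130},{"dx":0,"dy":0,"dz":-50,"wx":0,"wy":0,"wz":0,"jaw":130},{"dx":0,"dy":0,"dz":-75,"wx":0,"wy":0,"wz":0,"jaw":130},{"dx":0,"dy":0,"dz":-100,"wx":0,"wy":0,"wz":0,"jaw":130},{"dx":0,"dy":0,"dz":-110,"wx":0,"wy":0,"wz":0,"jaw":130}]' 30
python3 - <<'E'
from h import *
from rig import manip
s=manip.state();print(plan(s,[.569,-.2525,.16],down(74.5)),s["joint_positions"][6],s["gripper_width"])
E
```

```text
t: 5.25
ee_pos: [0.4459, 0.1349, 0.1636]
ee_rot: [2.933, 1.123, 0.006]
wrist_force: [0.6, 0.6, -1.3]
gripper_width: 0.0587
(array([-167.2,  370.5,    4.1]), array([  0.2,  -0.1, -32.6]), 'rows>=9.7 4.6') -0.031132077866011215 0.05867266233214555
```

```bash
python3 -m inch '[{"dx":-10,"dy":22,"dz":0,"wx":0,"wy":0,"wz":0,"jaw":130},{"dx":-23,"dy":52,"dz":0,"wx":0,"wy":0,"wz":0,"jaw":130},{"dx":-37,"dy":83,"dz":0,"wx":0,"wy":0,"wz":0,"jaw":130},{"dx":-51,"dy":114,"dz":0,"wx":0,"wy":0,"wz":0,"jaw":130},{"dx":-65,"dy":145,"dz":0,"wx":0,"wy":0,"wz":0,"jaw":130}]' 30
python3 -m inch '[{"dx":-14,"dy":31,"dz":0,"wx":0,"wy":0,"wz":0,"jaw":130},{"dx":-28,"dy":62,"dz":0,"wx":0,"wy":0,"wz":0,"jaw":130},{"dx":-42,"dy":93,"dz":0,"wx":0,"wy":0,"wz":0,"jaw":130},{"dx":-56,"dy":124,"dz":0,"wx":0,"wy":0,"wz":0,"jaw":130},{"dx":-70,"dy":155,"dz":0,"wx":0,"wy":0,"wz":0,"jaw":130}]' 30
python3 - <<'E'
from h import *
from rig import manip
s=manip.state();print(plan(s,[.569,-.2525,.16],down(74.5)),s["joint_positions"][6],s["gripper_width"])
E
```

```text
t: 5.67
ee_pos: [0.4944, -0.0181, 0.1638]
ee_rot: [2.932, 1.124, 0.005]
wrist_force: [0.7, 0.3, -0.5]
gripper_width: 0.0581
t: 6.08
ee_pos: [0.5457, -0.182, 0.1637]
ee_rot: [2.933, 1.123, 0.004]
wrist_force: [-0.2, 1.0, -1.2]
gripper_width: 0.0583
(array([-29.7,  68. ,   3.8]), array([  0.2,  -0.1, -32.6]), 'rows>=1.8 4.6') 0.5959397020529331 0.05832253091569994
```

```bash
python3 -m inch '[{"dx":-9,"dy":21,"dz":0,"wx":0,"wy":0,"wz":-6.5,"jaw":130},{"dx":-18,"dy":42,"dz":0,"wx":0,"wy":0,"wz":-13,"jaw":130},{"dx":-26,"dy":60,"dz":2,"wx":0,"wy":0,"wz":-19.5,"jaw":130},{"dx":-30,"dy":68,"dz":4,"wx":0,"wy":0,"wz":-26,"jaw":130},{"dx":-30,"dy":68,"dz":4,"wx":0,"wy":0,"wz":-32.6,"jaw":130}]' 30
python3 - <<'E'
from h import *
from rig import manip
s=manip.state();w=manip.snapshot("wrist");pickle.dump((w,s),open("w3.pkl","wb"));cv2.imwrite("pics/w3.png",w["image"][:,:,::-1])
print(plan(s,[.569,-.2525,.045],down(74.5)),s["joint_positions"][6],s["gripper_width"])
print(wproj(w,s,[[.569,-.2525,.03]]))
E
```

```text
t: 6.5
ee_pos: [0.5682, -0.2561, 0.1584]
ee_rot: [2.498, 1.903, 0.001]
wrist_force: [-0.4, -0.3, -1.7]
gripper_width: 0.0582
(array([  3.6,  -0.4, 113.4]), array([0.1, 0. , 0.1]), 'rows>=2.7 0.0') 1.2009420265402773 0.058157858103374115
[[320.44773629 191.74755047]]
```

View pics/w3.png

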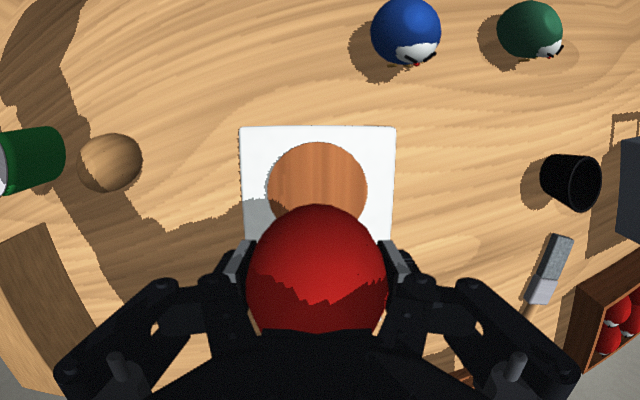

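The pad spans x 265–368 with its top edge at row 142, and the plate edge is level in the image, so the yaw is right. The pad centre looks about 3 mm off my estimate, so I'll fit it.

```bash
python3 - <<'E'
from h import *
from scipy.optimize import least_squares
w,s=pickle.load(open("w3.pkl","rb"))
h=cv2.cvtColor(w["image"],cv2.COLOR_RGB2HSV).astype(int)
m=np.zeros((400,640),np.uint8);m[135:200,250:385]=(h[...,1]>90)[135:200,250:385]
n,L,st,_=cv2.connectedComponentsWithStats(m);k=1+st[1:,4].argmax();print(st[k])
c=cv2.findContours((L==k).astype(np.uint8),0,1)[0][0][:,0];c=c[(c[:,1]<185)]
P=np.array([wz(w,s,p,.03)[:2] for p in c])
q=least_squares(lambda x:np.hypot(*(P-x).T)-.046,[.569,-.2525],loss="soft_l1",f_scale=.001);print(q.x,np.sqrt((q.fun**2).mean()),len(P))
e=[wz(w,s,p,.012) for p in((240,127),(397,129))];v=e[1]-e[0];print("edge az",np.degrees(np.arctan2(v[1],v[0]))-90)
from rig import manip
print(plan(manip.state(),[*q.x,.042],down(74.5)))
E
```

```text
[ 267  142  100   58 4717]
[ 0.5697096  -0.25597569] 0.0005649113423330369 127
edge az -16.05661257364163
(array([ -1. ,   1.8, 116.5]), array([ 0.1, -0. ,  0.7]), 'rows>=2.8 0.1')
```

```bash
python3 -m inch '[{"dx":-1,"dy":1.8,"dz":25,"wx":0,"wy":0,"wz":0,"jaw":130},{"dx":-1,"dy":1.8,"dz":55,"wx":0,"wy":0,"wz":0,"jaw":130},{"dx":-1,"dy":1.8,"dz":85,"wx":0,"wy":0,"wz":0,"jaw":130},{"dx":-1,"dy":1.8,"dz":107,"wx":0,"wy":0,"wz":0,"jaw":130},{"dx":-1,"dy":1.8,"dz":113,"wx":0,"wy":0,"wz":0,"jaw":130}]' 30
python3 -m inch '[{"dx":0,"dy":0,"dz":1,"wx":0,"wy":0,"wz":0,"jaw":130},{"dx":0,"dy":0,"dz":2,"wx":0,"wy":0,"wz":0,"jaw":130},{"dx":0,"dy":0,"dz":3,"wx":0,"wy":0,"wz":0,"jaw":130},{"dx":0,"dy":0,"dz":4,"wx":0,"wy":0,"wz":0,"jaw":130},{"dx":0,"dy":0,"dz":4,"wx":0,"wy":0,"wz":0,"jaw":130}]' 30
```

```text
t: 6.97
ee_pos: [0.567, -0.2553, 0.0415]
ee_rot: [-2.488, -1.911, 0.003]
wrist_force: [-1.4, -0.0, -1.5]
gripper_width: 0.0586
t: 7.38
ee_pos: [0.5677, -0.255, 0.0404]
ee_rot: [-2.491, -1.911, 0.003]
wrist_force: [-5.3, 0.3, 12.9]
gripper_width: 0.0588
```

Contact is made. I'll ease up, nudge 2 mm to centre, and release slowly.

```bash
python3 -m inch '[{"dx":0,"dy":0,"dz":-1.5,"wx":0,"wy":0,"wz":0,"jaw":130},{"dx":0,"dy":1.5,"dz":-1.5,"wx":0,"wy":0,"wz":0,"jaw":130},{"dx":-1,"dy":2,"dz":-1,"wx":0,"wy":0,"wz":0,"jaw":130},{"dx":-1,"dy":2,"dz":-0.5,"wx":0,"wy":0,"wz":0,"jaw":130},{"dx":-1,"dy":2,"dz":-0.5,"wx":0,"wy":0,"wz":0,"jaw":130}]' 30
python3 -m inch '[{"dx":0,"dy":0,"dz":0,"wx":0,"wy":0,"wz":0,"jaw":60},{"dx":0,"dy":0,"dz":0,"wx":0,"wy":0,"wz":0,"jaw":30},{"dx":0,"dy":0,"dz":0,"wx":0,"wy":0,"wz":0,"jaw":0},{"dx":0,"dy":0,"dz":0,"wx":0,"wy":0,"wz":0,"jaw":0},{"dx":0,"dy":0,"dz":0,"wx":0,"wy":0,"wz":0,"jaw":0}]'
python3 -m inch '[{"dx":0,"dy":0,"dz":-10,"wx":0,"wy":0,"wz":0,"jaw":0},{"dx":0,"dy":0,"dz":-30,"wx":0,"wy":0,"wz":0,"jaw":0},{"dx":0,"dy":0,"dz":-60,"wx":0,"wy":0,"wz":0,"jaw":0},{"dx":0,"dy":0,"dz":-95,"wx":0,"wy":0,"wz":0,"jaw":0},{"dx":0,"dy":0,"dz":-130,"wx":0,"wy":0,"wz":0,"jaw":0}]'
python3 - <<'E'
from h import *
from rig import manip
s=manip.state();w=manip.snapshot("wrist");sd=manip.snapshot("side");pickle.dump((w,s,sd),open("w4.pkl","wb"))
im=np.hstack([crop(w["image"],200,100,240,180,2),crop(sd["image"],300,220,80,90,4)])
cv2.imwrite("pics/w4.png",im[:,:,::-1]);print(im.shape)
print(s["joint_positions"],s["ee_pos"])
E
```

```text
t: 7.8
ee_pos: [0.5693, -0.2566, 0.0407]
ee_rot: [-2.491, -1.91, 0.003]
wrist_force: [0.1, -0.3, -0.7]
gripper_width: 0.0585
t: 8.22
ee_pos: [0.5693, -0.2566, 0.0407]
ee_rot: [-2.491, -1.91, 0.003]
wrist_force: [0.2, -0.8, -0.0]
gripper_width: 0.0852
t: 8.63
ee_pos: [0.5694, -0.2563, 0.1726]
ee_rot: [-2.49, -1.91, 0.003]
wrist_force: [1.3, -1.2, 0.2]
gripper_width: 0.0856
(360, 800, 3)
[ 0.87507256  0.63498886 -0.8487354   1.59277737  0.50751026  1.1520341
  1.21925755] [ 0.56935422 -0.2563314   0.17260232]
```

View pics/w4.png

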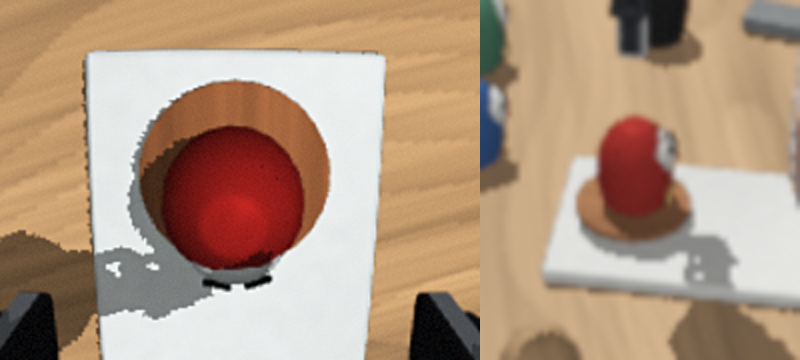

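The doll stands upright and is centred on the pad, with its face pointing at the lamp (+y, rightwards in the side view). Now the guard: I'll go to a viewing pose above the bar.

```bash
cat >> h.py <<'E'
def con(phi,yaw=-3.3):
    "tool x forward along console x, tilted phi deg forward"
    return R.from_euler("z",yaw,degrees=True)*R.from_euler("y",-phi,degrees=True)*down(0)
E
python3 - <<'E'
from h import *
from rig import manip
s=manip.state();print(con(20).as_matrix().round(2))
print(plan(s,[.52,.255,.235],con(0)))
E
```

```text
[[ 0.94 -0.06  0.34]
 [-0.05 -1.   -0.02]
 [ 0.34  0.   -0.94]]
(array([ 480.2, -183.6,  -58.4]), array([ 0.3, -0.3, 78.3]), 'rows>=12.4 10.9')
```

```bash
python3 -m inch '[{"dx":10,"dy":-6,"dz":-15,"wx":0,"wy":0,"wz":0,"jaw":0},{"dx":40,"dy":-18,"dz":-30,"wx":0,"wy":0,"wz":0,"jaw":0},{"dx":74,"dy":-32,"dz":-45,"wx":0,"wy":0,"wz":0,"jaw":0},{"dx":109,"dy":-46,"dz":-55,"wx":0,"wy":0,"wz":0,"jaw":0},{"dx":144,"dy":-60,"dz":-58,"wx":0,"wy":0,"wz":0,"jaw":0}]'
python3 -m inch '[{"dx":35,"dy":-13,"dz":0,"wx":0,"wy":0,"wz":0,"jaw":0},{"dx":70,"dy":-26,"dz":0,"wx":0,"wy":0,"wz":0,"jaw":0},{"dx":105,"dy":-39,"dz":0,"wx":0,"wy":0,"wz":0,"jaw":0},{"dx":140,"dy":-52,"dz":0,"wx":0,"wy":0,"wz":0,"jaw":0},{"dx":175,"dy":-65,"dz":0,"wx":0,"wy":0,"wz":0,"jaw":0}]'
python3 -m inch '[{"dx":33,"dy":-12,"dz":0,"wx":0,"wy":0,"wz":7,"jaw":80},{"dx":66,"dy":-24,"dz":0,"wx":0,"wy":0,"wz":14,"jaw":160},{"dx":99,"dy":-36,"dz":0,"wx":0,"wy":0,"wz":21,"jaw":160},{"dx":132,"dy":-48,"dz":0,"wx":0,"wy":0,"wz":28,"jaw":160},{"dx":160,"dy":-58,"dz":0,"wx":0,"wy":0,"wz":35,"jaw":160}]'
python3 - <<'E'
from h import *
from rig import manip
s=manip.state();print(plan(s,[.52,.255,.235],con(20)),s["joint_positions"])
E
```

```text
t: 9.15
ee_pos: [0.5525, -0.1, 0.2376]
ee_rot: [2.487, 1.907, 0.009]
wrist_force: [1.1, -0.1, 0.4]
gripper_width: 0.0856
t: 9.57
ee_pos: [0.5345, 0.0876, 0.2376]
ee_rot: [2.487, 1.907, 0.01]
wrist_force: [1.1, -0.1, -0.4]
gripper_width: 0.0853
t: 9.98
ee_pos: [0.5191, 0.2599, 0.2376]
ee_rot: [2.95, 1.065, 0.014]
wrist_force: [0.7, 0.2, -0.4]
gripper_width: 0.032
(array([-2.5,  4.4,  2.7]), array([-7.2, 18.5, 42.6]), 'rows>=0.1 6.6') [-0.01081742  0.46910191 -0.79024559  1.63617992  0.36361831  1.18030274
 -0.19259524]
```

```bash
python3 -m inch '[{"dx":0,"dy":1,"dz":1,"wx":-1,"wy":2.7,"wz":6.2,"jaw":160},{"dx":-1,"dy":2,"dz":1,"wx":-2,"wy":5.4,"wz":12.4,"jaw":160},{"dx":-1,"dy":3,"dz":2,"wx":-3.1,"wy":8,"wz":18.5,"jaw":160},{"dx":-2,"dy":4,"dz":3,"wx":-4.2,"wy":10.7,"wz":24.6,"jaw":160},{"dx":-2,"dy":4,"dz":3,"wx":-5.2,"wy":13.4,"wz":30.8,"jaw":160}]'
python3 - <<'E'
from h import *
from rig import manip
s=manip.state();print(plan(s,[.52,.255,.235],con(20)),s["gripper_width"])
E
```

```text
t: 10.4
ee_pos: [0.5198, 0.2553, 0.235]
ee_rot: [3.099, 0.229, 0.407]
wrist_force: [-0.8, -0.4, -0.2]
gripper_width: 0.032
(array([0.2, 0.3, 0. ]), array([-2. ,  5. , 11.5]), 'rows>=0.0 1.8') 0.03204219589070847
```

```bash
python3 -m inch '[{"dx":0,"dy":0,"dz":0,"wx":-1,"wy":2.5,"wz":6,"jaw":160},{"dx":0,"dy":0,"dz":0,"wx":-2,"wy":5,"wz":11.5,"jaw":160},{"dx":0,"dy":0,"dz":0,"wx":-2,"wy":5,"wz":11.5,"jaw":160},{"dx":0,"dy":0,"dz":0,"wx":-2,"wy":5,"wz":11.5,"jaw":160}]'
python3 - <<'E'
from h import *
from rig import manip
s=manip.state();w=manip.snapshot("wrist");pickle.dump((w,s),open("w5.pkl","wb"));cv2.imwrite("pics/w5.png",w["image"][:,:,::-1])
print(plan(s,[.52,.255,.235],con(20)),s["joint_positions"])
xc=np.array([np.cos(.058),-np.sin(.058),0])
print(wproj(w,s,[[.564,.261,.115],[.5618,.2207,.115],[.5666,.3007,.115]]))
E
```

```text
t: 10.73
ee_pos: [0.519, 0.2559, 0.2354]
ee_rot: [3.083, -0.079, 0.543]
wrist_force: [0.8, 0.2, 1.2]
gripper_width: 0.0321
(array([0.8, 0.9, 0.8]), array([-0.1,  0. ,  0.3]), 'rows>=0.0 0.0') [-0.22435256  0.26546432 -0.57583144  1.9172903   0.55050832  0.82965722
 -1.16083925]
[[317.12111022 184.33970916]
 [316.94847714 226.75421347]
 [317.75914521 139.87478554]]
```

View pics/w5.png

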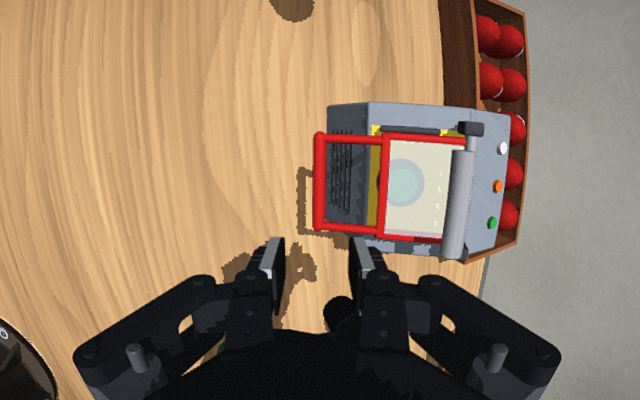

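The bar runs vertically at column ≈319.5 from row 137 to row 229, so the yaw matches. The button shows through the plate near (403,183).

```bash
python3 - <<'E'
from h import *
from rig import manip
w,s=pickle.load(open("w5.pkl","rb"))
b=wz(w,s,(319.5,183),.115);print("bar",b, wz(w,s,(320,137),.115)-wz(w,s,(319,230),.115))
y=np.radians(-3.3);xc=np.array([np.cos(y),np.sin(y),0]);z=np.array([0,0,1.]);a=np.radians(35)
sl=np.cos(a)*xc+np.sin(a)*z;n=-np.sin(a)*xc+np.cos(a)*z
H=b+.13*sl;H[2]=.19;st=H-.058*sl+.018*n;print("hinge",H,"start",st,wproj(w,s,[st,H]))
np.save("geo.npy",np.array([b,H,st]))
s=manip.state();M=con(20);tz=M.apply([0,0,1])
print("above",plan(s,b-.03*tz,M),"at",plan(s,b+.017*tz,M))
E
```

```text
bar [0.56632328 0.26194254 0.115     ] [0.00514027 0.08598251 0.        ]
hinge [0.67263647 0.25581256 0.19      ] start [0.61489717 0.25914179 0.1714773 ] [[400.87040158 193.41377763]
 [466.05022875 193.55100729]]
above (array([ 2.3, -8.9, 98.9]), array([-0.1,  0. ,  0.3]), 'rows>=2.4 0.0') at (array([  2.4,  -8.9, 145.9]), array([-0.1,  0. ,  0.3]), 'rows>=3.5 0.0')
```

```bash
python3 -m inch '[{"dx":2.3,"dy":-9,"dz":20,"wx":0,"wy":0,"wz":0.3,"jaw":160},{"dx":2.3,"dy":-9,"dz":50,"wx":0,"wy":0,"wz":0.3,"jaw":160},{"dx":2.3,"dy":-9,"dz":80,"wx":0,"wy":0,"wz":0.3,"jaw":160},{"dx":2.3,"dy":-9,"dz":97,"wx":0,"wy":0,"wz":0.3,"jaw":160},{"dx":2.3,"dy":-9,"dz":99,"wx":0,"wy":0,"wz":0.3,"jaw":160}]'
python3 -m inch '[{"dx":0,"dy":0,"dz":12,"wx":0,"wy":0,"wz":0,"jaw":160},{"dx":0,"dy":0,"dz":24,"wx":0,"wy":0,"wz":0,"jaw":160},{"dx":0,"dy":0,"dz":36,"wx":0,"wy":0,"wz":0,"jaw":160},{"dx":0,"dy":0,"dz":46,"wx":0,"wy":0,"wz":0,"jaw":160},{"dx":0,"dy":0,"dz":47,"wx":0,"wy":0,"wz":0,"jaw":160}]'
python3 - <<'E'
from h import *
from rig import manip
b,H,st=np.load("geo.npy");s=manip.state();M=con(20);tz=M.apply([0,0,1]);print(plan(s,b+.017*tz,M),s["wrist_force"])
E
```

```text
t: 11.2
ee_pos: [0.5563, 0.2602, 0.1393]
ee_rot: [3.082, -0.087, 0.534]
wrist_force: [0.0, -1.2, 0.1]
gripper_width: 0.0317
t: 11.62
ee_pos: [0.5722, 0.2584, 0.0933]
ee_rot: [3.081, -0.087, 0.532]
wrist_force: [-0.9, -1.0, -0.0]
gripper_width: 0.0318
(array([ 1.7, -3.1, -5.5]), array([0.2, 0.4, 0.1]), 'rows>=0.2 0.1') [-0.874778   -0.95518674 -0.01367822]
```

```bash
python3 -m inch '[{"dx":1,"dy":-2,"dz":-4,"wx":0,"wy":0,"wz":0,"jaw":180},{"dx":1,"dy":-2,"dz":-4,"wx":0,"wy":0,"wz":0,"jaw":200},{"dx":1,"dy":-2,"dz":-4,"wx":0,"wy":0,"wz":0,"jaw":220},{"dx":1,"dy":-2,"dz":-4,"wx":0,"wy":0,"wz":0,"jaw":235},{"dx":1,"dy":-2,"dz":-4,"wx":0,"wy":0,"wz":0,"jaw":235}]' 20
python3 - <<'E'
from h import *
from rig import manip
b,H,st=np.load("geo.npy");s=manip.state();M=con(20);T=R.from_rotvec(s["ee_rot"]);tz=T.apply([0,0,1])
print(s["gripper_width"],s["wrist_force"],s["ee_pos"])
g0=s["ee_pos"]-.017*tz;g=H-b
a=np.radians(35)
y=np.radians(-3.3);xc=np.array([np.cos(y),np.sin(y),0])
for th in np.arange(0,1.85,.12):
    p=lambda t:-.13*(np.cos(a-t)*xc+np.array([0,0,np.sin(a-t)]))
    print("%.2f"%th,(T.inv().apply(p(th)-p(0))*1000).round(1))
E
```

```text
t: 12.03
ee_pos: [0.5716, 0.2613, 0.0981]
ee_rot: [3.082, -0.086, 0.533]
wrist_force: [-4.4, 0.6, 4.0]
gripper_width: 0.0113
0.011307405069486446 [-4.39175348  0.63198448  4.0364077 ] [0.57162215 0.26134869 0.09814441]
0.00 [0. 0. 0.]
0.12 [ -3.2   0.  -15.3]
0.24 [ -4.6   0.1 -30.8]
0.36 [ -4.1   0.1 -46.4]
0.48 [ -1.8   0.2 -61.8]
0.60 [  2.4   0.2 -76.8]
0.72 [  8.4   0.3 -91.2]
0.84 [  16.     0.3 -104.8]
0.96 [  25.2    0.4 -117.4]
1.08 [  35.9    0.4 -128.8]
1.20 [  47.8    0.5 -138.8]
1.32 [  60.8    0.5 -147.3]
1.44 [  74.8    0.6 -154.3]
1.56 [  89.5    0.6 -159.4]
1.68 [ 104.7    0.7 -162.8]
1.80 [ 120.3    0.7 -164.4]
```

The bar is pinched at 11.3 mm. Carrying it round the hinge arc.

```bash
python3 -m inch '[{"dx":-1.7,"dy":0,"dz":-7.5,"wx":0,"wy":0,"wz":0,"jaw":235},{"dx":-3.2,"dy":0,"dz":-15.3,"wx":0,"wy":0,"wz":0,"jaw":235},{"dx":-4.6,"dy":0,"dz":-31,"wx":0,"wy":0,"wz":0,"jaw":235},{"dx":-4.1,"dy":0,"dz":-46,"wx":0,"wy":0,"wz":0,"jaw":235},{"dx":-1.8,"dy":0,"dz":-62,"wx":0,"wy":0,"wz":0,"jaw":235}]' 20
python3 - <<'E'
from rig import manip
s=manip.state();print(s["wrist_force"],s["moment"],s["gripper_width"])
E
```

```text
t: 12.45
ee_pos: [0.5485, 0.2628, 0.157]
ee_rot: [3.082, -0.085, 0.533]
wrist_force: [4.8, 0.7, -2.1]
gripper_width: 0.0113
[ 4.84007907  0.71614687 -2.06141419] [ 0.20148521 -0.29908682 -0.06484757] 0.011348569831641897
```

```bash
python3 -m inch '[{"dx":4.7,"dy":-0.5,"dz":-15,"wx":0,"wy":0,"wz":0,"jaw":235},{"dx":10.7,"dy":-0.5,"dz":-29.4,"wx":0,"wy":0,"wz":0,"jaw":235},{"dx":18.3,"dy":-0.5,"dz":-43,"wx":0,"wy":0,"wz":0,"jaw":235},{"dx":27.5,"dy":-0.5,"dz":-55.6,"wx":0,"wy":0,"wz":0,"jaw":235},{"dx":38,"dy":-0.5,"dz":-67,"wx":0,"wy":0,"wz":0,"jaw":235}]' 20
python3 - <<'E'
from h import *
from rig import manip
b,H,st=np.load("geo.npy");s=manip.state();print(s["wrist_force"],s["gripper_width"],s["joint_positions"])
T=R.from_rotvec(s["ee_rot"]);v=s["ee_pos"]-np.array([.5716,.2613,.0981])+b-H
th=np.radians(35)-np.arctan2(-v[2],-v[0]);print("theta",th,np.hypot(v[0],v[2]))
a=np.radians(35);xc=np.array([np.cos(-.0576),np.sin(-.0576),0])
p=lambda t:-.13*(np.cos(a-t)*xc+np.array([0,0,np.sin(a-t)]))
for t in(1.2,1.32,1.44,1.56,1.68,1.76,1.8):print(t,(T.inv().apply(p(t)-v)*1000).round(1))
E
```

```text
t: 12.87
ee_pos: [0.5592, 0.2621, 0.2335]
ee_rot: [3.08, -0.084, 0.527]
wrist_force: [-7.6, -1.7, 1.2]
gripper_width: 0.0116
[-7.58792018 -1.71011484  1.19825533] 0.011552942189690338 [-0.21503479  0.33424906 -0.56631519  1.82887413  0.56594587  0.86299436
 -1.12819013]
theta 1.0811731762104653 0.13321715279845517
1.2 [14.2  0.1 -7.6]
1.32 [ 27.2   0.2 -16.1]
1.44 [ 41.2   0.3 -23.1]
1.56 [ 55.9   0.4 -28.3]
1.68 [ 71.1   0.5 -31.8]
1.76 [ 81.4   0.5 -33. ]
1.8 [ 86.6   0.5 -33.4]
```

```bash
python3 -m inch '[{"dx":14,"dy":0,"dz":-8,"wx":0,"wy":0,"wz":0,"jaw":235},{"dx":27,"dy":0,"dz":-16,"wx":0,"wy":0,"wz":0,"jaw":235},{"dx":41,"dy":0,"dz":-23,"wx":0,"wy":0,"wz":0,"jaw":235},{"dx":56,"dy":0,"dz":-28,"wx":0,"wy":0,"wz":0,"jaw":235},{"dx":71,"dy":0,"dz":-32,"wx":0,"wy":0,"wz":0,"jaw":235}]' 20
python3 - <<'E'
from h import *
from rig import manip
b,H,st=np.load("geo.npy");s=manip.state();print(s["wrist_force"],s["gripper_width"])
T=R.from_rotvec(s["ee_rot"]);v=s["ee_pos"]-np.array([.5716,.2613,.0981])+b-H
th=np.radians(35)-np.arctan2(-v[2],-v[0]);print("theta",th%6.283,np.hypot(v[0],v[2]))
E
```

```text
t: 13.28
ee_pos: [0.6148, 0.2585, 0.2892]
ee_rot: [3.079, -0.084, 0.528]
wrist_force: [1.7, 0.3, -3.5]
gripper_width: 0.0108
[ 1.74017028  0.28992576 -3.53964617] 0.01084685837332843
theta 1.683684430046201 0.13210804742774193
```

```bash
python3 -m inch '[{"dx":8,"dy":0,"dz":-1,"wx":0,"wy":0,"wz":0,"jaw":235},{"dx":14,"dy":0,"dz":-1.5,"wx":0,"wy":0,"wz":0,"jaw":235},{"dx":14,"dy":0,"dz":-1.5,"wx":0,"wy":0,"wz":0,"jaw":180},{"dx":14,"dy":0,"dz":-1.5,"wx":0,"wy":0,"wz":0,"jaw":150},{"dx":14,"dy":0,"dz":-1.5,"wx":0,"wy":0,"wz":0,"jaw":150}]' 20
python3 - <<'E'
from rig import manip
s=manip.state();print(s["wrist_force"],s["gripper_width"])
E
```

```text
t: 13.7
ee_pos: [0.6269, 0.2578, 0.2952]
ee_rot: [3.079, -0.084, 0.527]
wrist_force: [0.7, -0.4, -0.0]
gripper_width: 0.0352
[ 0.69516312 -0.36599417 -0.02651855] 0.03515336786495879
```

```bash
python3 -m inch '[{"dx":0,"dy":0,"dz":-12,"wx":0,"wy":0,"wz":0,"jaw":150},{"dx":0,"dy":0,"dz":-28,"wx":0,"wy":0,"wz":0,"jaw":150},{"dx":0,"dy":0,"dz":-46,"wx":0,"wy":0,"wz":0,"jaw":150},{"dx":0,"dy":0,"dz":-64,"wx":0,"wy":0,"wz":0,"jaw":150},{"dx":0,"dy":0,"dz":-70,"wx":0,"wy":0,"wz":0,"jaw":150}]'
python3 -m inch '[{"dx":-10,"dy":0,"dz":-2,"wx":0,"wy":4,"wz":0,"jaw":180},{"dx":-35,"dy":0,"dz":0,"wx":0,"wy":8,"wz":0,"jaw":255},{"dx":-65,"dy":0,"dz":5,"wx":0,"wy":12,"wz":0,"jaw":255},{"dx":-90,"dy":0,"dz":20,"wx":0,"wy":16,"wz":0,"jaw":255},{"dx":-105,"dy":0,"dz":35,"wx":0,"wy":20,"wz":0,"jaw":255}]'
python3 - <<'E'
from h import *
from rig import manip
b,H,st=np.load("geo.npy");s=manip.state();M=con(40);tz=M.apply([0,0,1])
print(plan(s,st-.11*tz,M),s["wrist_force"],s["joint_positions"])
E
```

```text
t: 14.12
ee_pos: [0.6028, 0.2611, 0.365]
ee_rot: [3.081, -0.082, 0.533]
wrist_force: [-0.4, 0.1, -0.2]
gripper_width: 0.0351
t: 14.53
ee_pos: [0.515, 0.2654, 0.3004]
ee_rot: [2.939, -0.074, 1.042]
wrist_force: [1.9, -0.8, -0.1]
gripper_width: 0.0002
(array([-5.3,  0.4, 53.2]), array([0. , 0.9, 0.4]), 'rows>=1.3 0.1') [ 1.88040876 -0.81001863 -0.06668275] [-0.36341973  0.1271463  -0.58980229  2.06183725  0.94864144  0.80631128
 -1.61350342]
```

```bash
python3 -m inch '[{"dx":-2,"dy":0,"dz":5,"wx":0,"wy":1,"wz":0,"jaw":255},{"dx":-5,"dy":0,"dz":15,"wx":0,"wy":1,"wz":0,"jaw":255},{"dx":-5,"dy":0,"dz":20,"wx":0,"wy":1,"wz":0,"jaw":255},{"dx":-5,"dy":0,"dz":20,"wx":0,"wy":1,"wz":0,"jaw":255}]'
python3 - <<'E'
from h import *
from rig import manip
s=manip.state();w=manip.snapshot("wrist");pickle.dump((w,s),open("w6.pkl","wb"));cv2.imwrite("pics/w6.png",w["image"][:,:,::-1])
b,H,st=np.load("geo.npy");print(wproj(w,s,[st,H]),s["ee_pos"])
E
```

```text
t: 14.87
ee_pos: [0.5238, 0.2643, 0.281]
ee_rot: [2.929, -0.074, 1.066]
wrist_force: [-0.0, 0.2, 1.5]
gripper_width: 0.0003
[[315.73187175 188.61724879]
 [370.44750942 184.03544498]] [0.5237854  0.26433434 0.28096978]
```

View pics/w6.png

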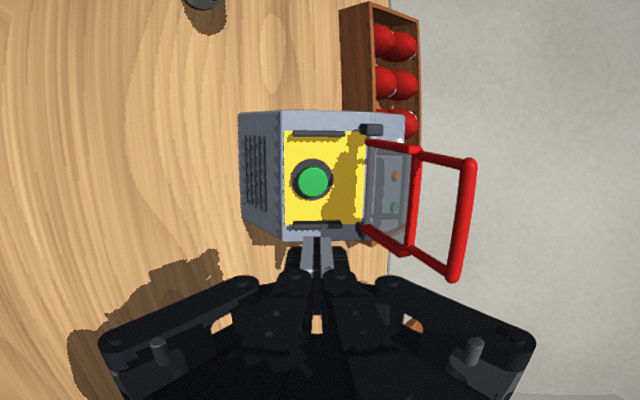

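The guard stands open. The button is at (314,182), about 6 px from the prediction, so I'll correct laterally and press.

```bash
python3 - <<'E'
from h import *
from rig import manip
w,s=pickle.load(open("w6.pkl","rb"));b,H,st=np.load("geo.npy")
y=np.radians(-3.3);xc=np.array([np.cos(y),np.sin(y),0]);n=-np.sin(np.radians(35))*xc+np.array([0,0,np.cos(np.radians(35))])
o,d=wpix(w,s,(314,182));p=o+d*((st-o)@n)/(d@n);print(p,st);np.save("st.npy",p)
s=manip.state();M=con(39);tz=M.apply([0,0,1])
print(plan(s,p-.02*tz,M));print(plan(s,p,M))
E
```

```text
[0.61388977 0.26562356 0.17051182] [0.61489717 0.25914179 0.1714773 ]
(array([ -2.4,  -6.4, 122.8]), array([ 0.1, -1. ,  0.4]), 'rows>=2.9 0.2')
(array([ -2.7,  -6.5, 142.8]), array([ 0.1, -1. ,  0.4]), 'rows>=3.4 0.2')
```

```bash
python3 -m inch '[{"dx":-2,"dy":-4,"dz":25,"wx":0,"wy":-1,"wz":0.4,"jaw":255},{"dx":-2.5,"dy":-6.4,"dz":60,"wx":0,"wy":-1,"wz":0.4,"jaw":255},{"dx":-2.5,"dy":-6.4,"dz":95,"wx":0,"wy":-1,"wz":0.4,"jaw":255},{"dx":-2.5,"dy":-6.4,"dz":118,"wx":0,"wy":-1,"wz":0.4,"jaw":255},{"dx":-2.5,"dy":-6.4,"dz":123,"wx":0,"wy":-1,"wz":0.4,"jaw":255}]'
python3 - <<'E'
from h import *
from rig import manip
p=np.load("st.npy");s=manip.state();print(plan(s,p,con(39)),s["wrist_force"])
E
```

```text
t: 15.33
ee_pos: [0.6033, 0.264, 0.1829]
ee_rot: [2.939, -0.09, 1.037]
wrist_force: [-0.3, -0.1, -0.5]
gripper_width: -0.0003
(array([ 0.4, -2.3, 16.2]), array([ 0.3,  0.1, -0.1]), 'rows>=0.4 0.0') [-0.26507382 -0.12756152 -0.5386912 ]
```

```bash
python3 -m inch '[{"dx":0,"dy":-2,"dz":4,"wx":0,"wy":0,"wz":0,"jaw":255},{"dx":0,"dy":-2,"dz":8,"wx":0,"wy":0,"wz":0,"jaw":255},{"dx":0,"dy":-2,"dz":12,"wx":0,"wy":0,"wz":0,"jaw":255},{"dx":0,"dy":-2,"dz":15,"wx":0,"wy":0,"wz":0,"jaw":255},{"dx":0,"dy":-2,"dz":16,"wx":0,"wy":0,"wz":0,"jaw":255}]'
python3 -m inch '[{"dx":0,"dy":0,"dz":1,"wx":0,"wy":0,"wz":0,"jaw":255},{"dx":0,"dy":0,"dz":2,"wx":0,"wy":0,"wz":0,"jaw":255},{"dx":0,"dy":0,"dz":3,"wx":0,"wy":0,"wz":0,"jaw":255},{"dx":0,"dy":0,"dz":4,"wx":0,"wy":0,"wz":0,"jaw":255},{"dx":0,"dy":0,"dz":4,"wx":0,"wy":0,"wz":0,"jaw":255}]'
```

```text
t: 15.75
ee_pos: [0.6136, 0.2657, 0.1712]
ee_rot: [2.939, -0.09, 1.039]
wrist_force: [-0.0, 0.8, -0.1]
gripper_width: 0.0002
t: 16.17
ee_pos: [0.6161, 0.2654, 0.168]
ee_rot: [2.939, -0.09, 1.039]
wrist_force: [0.0, -0.1, -0.8]
gripper_width: 0.0004
```

```bash
python3 -m inch '[{"dx":0,"dy":0,"dz":1,"wx":0,"wy":0,"wz":0,"jaw":255},{"dx":0,"dy":0,"dz":2,"wx":0,"wy":0,"wz":0,"jaw":255},{"dx":0,"dy":0,"dz":3,"wx":0,"wy":0,"wz":0,"jaw":255},{"dx":0,"dy":0,"dz":3,"wx":0,"wy":0,"wz":0,"jaw":255}]'
python3 -m inch '[{"dx":0,"dy":0,"dz":1,"wx":0,"wy":0,"wz":0,"jaw":255},{"dx":0,"dy":0,"dz":2,"wx":0,"wy":0,"wz":0,"jaw":255},{"dx":0,"dy":0,"dz":3,"wx":0,"wy":0,"wz":0,"jaw":255},{"dx":0,"dy":0,"dz":3,"wx":0,"wy":0,"wz":0,"jaw":255}]'
```

```text
t: 16.5
ee_pos: [0.618, 0.2652, 0.1654]
ee_rot: [2.939, -0.09, 1.039]
wrist_force: [0.1, -0.1, -0.6]
gripper_width: -0.0003
t: 16.83
ee_pos: [0.62, 0.2649, 0.1629]
ee_rot: [2.939, -0.09, 1.038]
wrist_force: [-0.5, 0.4, 0.6]
gripper_width: -0.0001
```

No contact yet. The hinge (190 mm) stands above the console's 170 mm top, so the panel lies about 30 mm below the hinge plane I assumed. I'll recompute the button position on the true panel plane.

```bash
python3 - <<'E'
from h import *
from rig import manip
w,s=pickle.load(open("w6.pkl","rb"));b,H,st=np.load("geo.npy")
y=np.radians(-3.3);xc=np.array([np.cos(y),np.sin(y),0]);n=-np.sin(np.radians(35))*xc+np.array([0,0,np.cos(np.radians(35))])
o,d=wpix(w,s,(314,182))
s=manip.state()
for k in(.02,.0315,.038):
    q=st-k*n;p=o+d*((q-o)@n)/(d@n);print(k,p,q,plan(s,p,con(39)))
# width of the green disc as a depth check
h=cv2.cvtColor(w["image"],cv2.COLOR_RGB2HSV).astype(int);m=((h[...,0]>45)&(h[...,0]<80)&(h[...,1]>100)).astype(np.uint8);m[:150]=0;m[215:]=0;m[:,:285]=0;m[:,345:]=0
n2,L,S,C=cv2.connectedComponentsWithStats(m);i=1+S[1:,4].argmax();print(S[i],C[i],"area-diam px",2*np.sqrt(S[i,4]/np.pi),f(w),o)
E
```

```text
0.02 [0.62643804 0.26060952 0.15507026] [0.62634968 0.25848144 0.15509426] (array([ 0.3,  3.9, 10.3]), array([ 0.3,  0.1, -0.1]), 'rows>=0.3 0.0')
0.0315 [0.6336533  0.25772645 0.14619136] [0.63293487 0.25810174 0.14567401] (array([ 0.4,  6.3, 21.9]), array([ 0.3,  0.1, -0.1]), 'rows>=0.5 0.0')
0.038 [0.63773149 0.25609689 0.14117285] [0.63665694 0.25788713 0.14034953] (array([ 0.5,  7.7, 28.4]), array([ 0.3,  0.1, -0.1]), 'rows>=0.7 0.0')
[297 166  32  31 764] [312.20811518 180.90575916] area-diam px 31.18902069924069 309.70691628693146 [0.43582288 0.33677549 0.38963611]
```

With a 31.5 mm offset the lateral position agrees with the image exactly, and the disc size agrees too. Continuing the press.

```bash
python3 -m inch '[{"dx":0,"dy":3,"dz":0,"wx":0,"wy":0,"wz":0,"jaw":255},{"dx":0,"dy":6.3,"dz":3,"wx":0,"wy":0,"wz":0,"jaw":255},{"dx":0,"dy":6.3,"dz":9,"wx":0,"wy":0,"wz":0,"jaw":255},{"dx":0,"dy":6.3,"dz":14,"wx":0,"wy":0,"wz":0,"jaw":255},{"dx":0,"dy":6.3,"dz":15,"wx":0,"wy":0,"wz":0,"jaw":255}]'
python3 -m inch '[{"dx":0,"dy":0,"dz":2,"wx":0,"wy":0,"wz":0,"jaw":255},{"dx":0,"dy":0,"dz":4,"wx":0,"wy":0,"wz":0,"jaw":255},{"dx":0,"dy":0,"dz":6,"wx":0,"wy":0,"wz":0,"jaw":255},{"dx":0,"dy":0,"dz":6,"wx":0,"wy":0,"wz":0,"jaw":255}]'
python3 -m inch '[{"dx":0,"dy":0,"dz":1,"wx":0,"wy":0,"wz":0,"jaw":255},{"dx":0,"dy":0,"dz":2,"wx":0,"wy":0,"wz":0,"jaw":255},{"dx":0,"dy":0,"dz":2,"wx":0,"wy":0,"wz":0,"jaw":255}]'
```

```text
t: 17.25
ee_pos: [0.6295, 0.2574, 0.1503]
ee_rot: [2.938, -0.091, 1.037]
wrist_force: [0.0, -0.5, 1.0]
gripper_width: 0.0003
t: 17.58
ee_pos: [0.6332, 0.2571, 0.1452]
ee_rot: [2.938, -0.091, 1.036]
wrist_force: [-2.1, -1.2, 2.4]
gripper_width: 0.0001
t: 17.83
ee_pos: [0.6343, 0.257, 0.1435]
ee_rot: [2.938, -0.091, 1.036]
wrist_force: [-3.6, -0.6, 2.3]
gripper_width: 0.0003
```

```bash
python3 -m inch '[{"dx":0,"dy":0,"dz":1,"wx":0,"wy":0,"wz":0,"jaw":255},{"dx":0,"dy":0,"dz":2,"wx":0,"wy":0,"wz":0,"jaw":255},{"dx":0,"dy":0,"dz":2,"wx":0,"wy":0,"wz":0,"jaw":255}]'
python3 -m inch '[{"dx":0,"dy":0,"dz":1,"wx":0,"wy":0,"wz":0,"jaw":255},{"dx":0,"dy":0,"dz":2,"wx":0,"wy":0,"wz":0,"jaw":255},{"dx":0,"dy":0,"dz":2,"wx":0,"wy":0,"wz":0,"jaw":255}]'
```

```text
t: 18.08
ee_pos: [0.6351, 0.257, 0.1424]
ee_rot: [2.938, -0.09, 1.037]
wrist_force: [-11.7, -3.5, 11.3]
gripper_width: 0.0001
t: 18.33
ee_pos: [0.6354, 0.2571, 0.142]
ee_rot: [2.937, -0.089, 1.038]
wrist_force: [-19.7, -5.8, 20.9]
gripper_width: 0.0001
```

The button bottomed out: force went from about 3 to 4 N over the spring travel, then rose hard to 28 N. Retreating along the press line.

```bash
python3 -m inch '[{"dx":0,"dy":0,"dz":-8,"wx":0,"wy":0,"wz":0,"jaw":255},{"dx":0,"dy":0,"dz":-25,"wx":0,"wy":0,"wz":0,"jaw":255},{"dx":0,"dy":0,"dz":-55,"wx":0,"wy":0,"wz":0,"jaw":255},{"dx":0,"dy":0,"dz":-90,"wx":0,"wy":0,"wz":0,"jaw":255},{"dx":0,"dy":0,"dz":-120,"wx":0,"wy":0,"wz":0,"jaw":255}]'
python3 -m inch '[{"dx":0,"dy":0,"dz":-20,"wx":0,"wy":0,"wz":0,"jaw":255},{"dx":-20,"dy":0,"dz":-40,"wx":0,"wy":0,"wz":0,"jaw":255},{"dx":-40,"dy":0,"dz":-45,"wx":0,"wy":0,"wz":0,"jaw":255},{"dx":-40,"dy":0,"dz":-45,"wx":0,"wy":0,"wz":0,"jaw":255},{"dx":-40,"dy":0,"dz":-45,"wx":0,"wy":0,"wz":0,"jaw":255}]'
python3 - <<'E'
from h import *
from rig import manip
c=manip.snapshot("scene");d=manip.snapshot("side")
im=np.hstack([crop(c["image"],215,140,210,180,2),crop(d["image"],270,120,126,120*3//2,2)[:360]])
cv2.imwrite("pics/end.png",im[:,:,::-1]);print(im.shape,manip.state()["wrist_force"])
E
```

```text
t: 18.75
ee_pos: [0.5591, 0.2626, 0.2364]
ee_rot: [2.938, -0.089, 1.038]
wrist_force: [-0.0, 1.0, 0.5]
gripper_width: 0.0001
t: 19.17
ee_pos: [0.4994, 0.2667, 0.2465]
ee_rot: [2.938, -0.086, 1.039]
wrist_force: [0.5, 0.1, 0.8]
gripper_width: 0.0001
(360, 672, 3) [ 0.09974897 -0.51715214  1.08416624]
```

View pics/end.png

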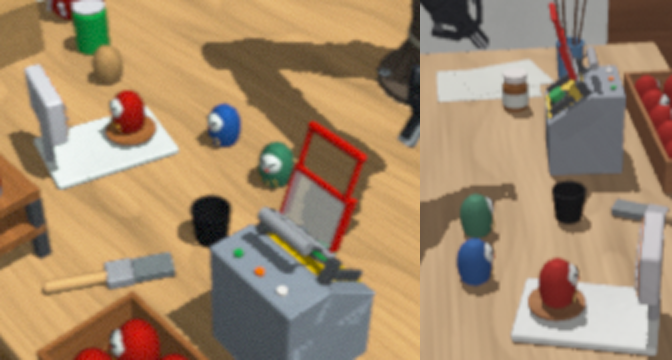

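The guard is up, the doll stands on the pad facing the lamp, the bystanders are undisturbed, and the arm is clear.

```bash
python3 -c "
from rig import manip
print(manip.job_done())"
```

```text
the job is handed in; nothing more can be done
None
```

The job is done and handed in at about 19 s of the 64 s allowed. The red doll is standing on the pad facing the lamp, the guard is up, and the start button has been pressed.

- **Doll:** I gripped it from above, turned it about 33° and set it down. The gripper released within about 1 mm of the fitted pad centre. The final pictures show it upright with its white face towards the lamp.
- **Guard:** I pinched the bar and carried it past its tipping point, to about 1.8 rad, then let go. It was still standing open in the final pictures.
- **Button:** My first aim stopped short because I had the panel about 30 mm too high. After I corrected that, the force rose from about 3 to 4 N over the spring travel. It then climbed steeply to about 29 N, which I took as the bottom stop. The button's travel itself can't be read, so "fully in" rests on that force and about 5–6 mm of tool movement.
- **Last checks:** The arm was clear and the force reading was about 1 N, which is its noise level. The bystanders that were in view (both dolls, pot, tin, brown doll and jar) looked unmoved.
- **Over budget:** I viewed 12 pictures instead of 10.

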